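# One turn on the ring roller's pressure wheel

## Task

Set the bench ring roller for its next, tighter pass: with the fingertips push the hand wheel on top round by its upright handle, clockwise seen from above, through exactly one full turn, so that the handle ends where it began. Do not grip the handle; leave the drive crank and the other things on the bench as they are, and finish with the hand clear of the machine.

Things in the scene. Friction and masses are not known exactly. Their poses are not given: they have to be found in the camera images.
- wheel (a joint): angle, rad, of the 160 mm three-spoke hand wheel on top of the ring roller, its axis vertical. Grows clockwise seen from above, 2 pi a turn; starts anywhere from -2.6 to 2.6. About 5 N sideways at the handle turns it; it does not coast and stays where it is left. It sinks 3 mm with its screw per clockwise turn
- hub (a point): centre of the hand wheel: on its vertical axis, at half the height of its rim, about 235 mm above the bench. The rim's top lies 9 mm above this point, the hub's top 19 mm above it. There is nothing else this high within 250 mm
- handle: the one upright grip on the wheel's rim: round, black, slightly barrel-shaped, 25 mm in diameter, 64 mm high, turning freely on its own upright pin. Origin at its centre, half-way up: 68 mm from the wheel's axis and 41 mm above hub; top 32 mm above the origin, foot 31 mm below. Its own x and y axes mean nothing
- roller: the bench ring roller (three-roll bar bender), bolted down: green steel frame, base plate 150 x 250 mm, top bridge 198 mm above the bench, rolls lying between two upright cheek plates. Origin under the middle of its base plate, exactly below the wheel's axis; x along the roll shafts towards the side that carries the drive crank, z up
- crank_grip (a point): middle of the horizontal black grip (20 mm thick, 75 mm long) of the drive crank on the frame's far side; a 94 mm crank hanging more or less downwards from a lower roll's shaft 112 mm above the bench. To be left alone
- hoop_center (a point): centre (half-way up) of a finished hoop of rolled flat steel lying on the bench beside the machine, 180 mm outer diameter, 20 mm high. To be left alone
- flatbar: flat steel bar 320 x 25 x 6 mm lying on the bench beyond the machine; origin at the centre of its underside, length along its y. To be left alone
- tin: grease tin, 72 mm in diameter, 85 mm high, standing near the machine; origin at the centre of its underside. To be left alone
- trysquare: try square with a dark wooden stock 110 x 20 x 14 mm and a steel blade, lying on the bench; origin under the middle of the stock. To be left alone
- spanner: steel spanner, 170 mm long, lying on the bench on the robot's side of the machine; origin at the middle of its underside. To be left alone
- bottle: clear water bottle, 68 mm in diameter, 190 mm high, standing close to the machine; origin at the centre of its underside. To be left alone

How it is judged:
By the outcome, as a careful person would: the job done as asked, in the order asked, and still so for the second after the job is handed in, with the robot touching nothing.
It also fails if it takes over 51 s, if anything falls off the work surface, if the arm or the gripper's body presses on something with over 40 N, if the wrist force passes 120 N, or if a joint passes its speed limit or range.

## Robot

A 7-joint arm with a two-finger parallel gripper is mounted at the origin on the work surface. World frame = base frame: x ahead of the robot, y to its left, z up, the work surface at z = 0. Lengths are in m, angles in degrees, forces in N, time in s.
With the tool pointing down it reaches from about 0.4 to 0.925 m from the base axis. Payload 4.1 kg.
Tool frame: the origin (TCP) lies midway between the tips of the shut fingers; the grasp point (between the pads) lies 19 mm behind it; z points along the fingers, y is the direction in which the jaws open and shut (so a half turn about z gives the same grasp; the last joint's range is limited). The gripper opens to 85 mm and grips with 20 to 120 N. Pads are 22 mm wide; open, the fingers measure 114 mm over their backs; the gripper's body (76 mm by 85 mm) begins 54 mm behind the grasp point. The pads swing forward as they close: fully open they stand 13 mm farther back than shut.
Start: joints at [-5.672, 22.827, 2.584, 88.041, -1.071, 69.15, -2.905], TCP at [0.65, 0, 0.231] pointing down, gripper open.
Joint ranges: [-161.44, 161.44], [-28.35, 127.94], [-78.24, 83.42], [0, 140.83], [-78.03, 258.03], [13.02, 114.36], [-168.23, 168.23]. Speed limits (degrees/s): [147.25, 147.25, 180, 180, 180, 180, 180].

## Interface

Orientations are given as a 3x3 rotation matrix whose columns are the frame's x, y, z axes.
In Python, from rig import robot gives the robot as it stands.
- The arm moves only by the tool carry_out, never from a script. Its argument "increments" is a list of rows, each an object of numbers: "claw": the finger opening in mm, from 0 to 85.4; "tx", "ty", "tz": the shift along the tool's x, y, z in mm; "yaw": the turn about the tool's z in rad. A call has 1 to 10 rows; each row is the pose to reach, as a shift and turn from the pose commanded when the call began, along the tool's axes at that moment; what a row does not reach only later rows make up. A row lasts 1/12 s, in which the tool goes at most 41.7 mm and 7.16 degrees, less where a joint would pass 70% of its speed; a pose out of reach is approached as far as the arm can. A call with a gripper value outside its range is refused whole. The fingers move at their own pace and stop on an object; "squeeze" is the grip in N (left out, the last holds). Time passes only in rows, so rows that repeat a pose let the fingers close. It gives the time, the measured TCP pose, the force and the opening at its end, in the units of the state.
- robot.state(): the state, without advancing time (a new reading comes with each control period).
- robot.capture(name): name is "scene" or "side" or "wrist"; returns the picture (384x512x3 uint8, blue, green, red); there is no depth.
- robot.camera_params(name): a dict with "camera_matrix" (3x3 intrinsics, pixels), "origin" and "orientation" of the camera in the world; the wrist camera has in their place "T_tool_cam" (4x4, takes a point from camera to tool coordinates, whose origin is the TCP and whose axes are the flange's). Camera axes: x right, y up, looking along -z (the intrinsics and any distortion apply to the point x, -y, -z); pixel columns grow to the right and rows downward; lengths in m; the calibration is good to about 2 mm. The wrist camera is an equidistant fisheye: a pixel r from the principal point sees the ray r / f radians off the axis. A picture is of the moment at which its call begins: read the wrist's pose just before it. camera_params takes no time and is no camera call.
- robot.job_done(): hands the job in, once; it reports no verdict.
The state is a dict: "time": time; "joints": joint angles; "joint_velocities": joint speeds; "joint_efforts": joint torques, N m; "eef_pos": TCP position; "ee_rot": TCP orientation; "wrist_force": force on the tool from outside, world axes, zero at the start; "ft_torque": the same for the moment, N m; "gripper_width": opening from 0.0 (shut) to 1.0 (fully open).
Only numpy, scipy, OpenCV 4.12 (cv2) and the standard library are available. Lean on these libraries where they do the work, as an engineer would, in place of code of your own. Each camera call takes 0.05 s, during which the arm holds its last target.

## Working session

There is one attempt and no reset: what is moved stays moved. The work goes in short steps, Python scripts to look and compute and a tool call to move; the robot and the scene stay as the last step left them, time stands still between calls to the robot, and variables do not carry over. Pictures are saved under pics/ and viewed, and the job is handed in when it is done.

Besides the shell and the picture viewer there is one more tool, called after "Request:" by a JSON object that holds its "op" and its "data", one argument or row to a line. carry_out: Moves the arm, as the interface text tells. Its arguments: {"type":"object","properties":{"increments":{"type":"array","items":{"type":"object","properties":{"claw":{"type":"number"},"tx":{"type":"number"},"ty":{"type":"number"},"tz":{"type":"number"},"yaw":{"type":"number"}}}},"squeeze":{"type":"number"}},"required":["increments"]}

```bash
mkdir -p pics; ls; python3 - <<'E'
from rig import robot
import cv2
s=robot.state()
print(s)
for n in ("scene","side","wrist"):
    p=robot.camera_params(n); print(n,p)
    cv2.imwrite(f"pics/{n}0.png",robot.capture(n))
E
```

```text
pics
{'time': 0.0, 'joints': array([-5.67247827, 22.8726869 ,  2.57864256, 88.11538479, -1.07216265,
       69.14933364, -2.90356821]), 'joint_velocities': array([-0.05681353, -0.02513129,  0.04000199, -0.04226738, -0.04653267,
        0.07434976,  0.03390594]), 'joint_efforts': array([-9.65094187e-04, -4.75129580e+01,  1.36406265e+00, -2.54227209e+01,
        1.14684159e-02,  9.53188282e-03,  3.56541250e-05]), 'eef_pos': array([6.49357609e-01, 4.41390031e-05, 2.30244836e-01]), 'ee_rot': array([[-1.59693305e-04,  9.99998040e-01, -1.97362020e-03],
       [ 9.99999981e-01,  1.59467572e-04, -1.14532091e-04],
       [-1.14217138e-04, -1.97363845e-03, -9.99998046e-01]]), 'wrist_force': array([ 0.92586992,  0.38769531, -0.43018232]), 'ft_torque': array([0.03204082, 0.01703771, 0.00247769]), 'gripper_width': 0.9963682906057679}
scene {'camera_matrix': array([[379.87440496,   0.        , 256.47599457],
       [  0.        , 379.87440496, 191.2946225 ],
       [  0.        ,   0.        ,   1.        ]]), 'origin': array([ 1.33455402, -0.34814283,  0.82880512]), 'orientation': array([[ 0.4705
[... 362 characters left out ...]
8]), 'orientation': array([[ 0.99434077,  0.04788044, -0.09483611],
       [-0.10581051,  0.52630291, -0.84368797],
       [ 0.00951637,  0.848948  ,  0.52839069]])}
wrist {'camera_matrix': array([[297.31863964,   0.        , 253.97393178],
       [  0.        , 297.31863964, 189.6174327 ],
       [  0.        ,   0.        ,   1.        ]]), 'T_tool_cam': array([[ 1.72066555e-03,  9.61625125e-01,  2.74361364e-01,
         6.86353293e-02],
       [ 9.99998424e-01, -1.53466416e-03, -8.92586384e-04,
        -5.12243988e-05],
       [-4.37280940e-04,  2.74362467e-01, -9.61626250e-01,
        -1.41200707e-01],
       [ 0.00000000e+00,  0.00000000e+00,  0.00000000e+00,
         1.00000000e+00]])}
```

View pics/scene0.png

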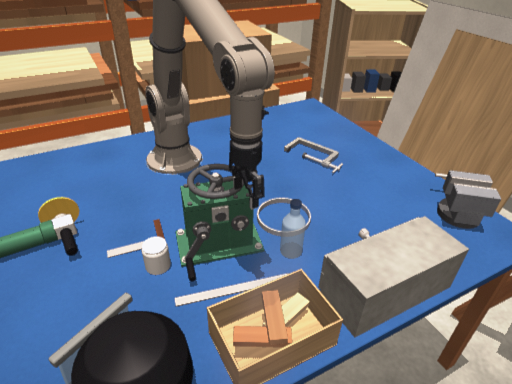

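View pics/side0.png

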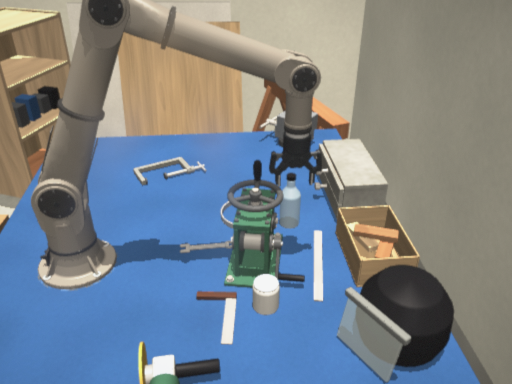

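View pics/wrist0.png

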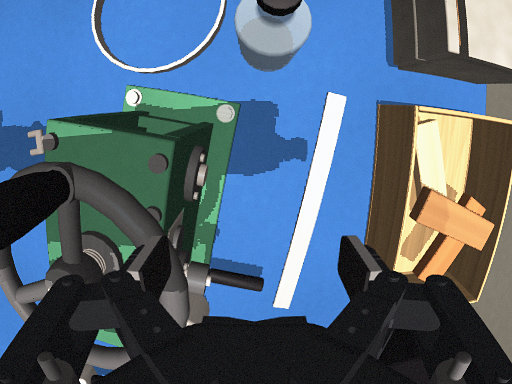

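```bash
python3 - <<'E'
import cv2
a=cv2.imread("pics/scene0.png")[145:295,160:330]
b=cv2.imread("pics/side0.png")[140:290,200:330]
cv2.imwrite("pics/z1.png",cv2.resize(a,None,fx=4,fy=4,interpolation=cv2.INTER_CUBIC)[:600])
cv2.imwrite("pics/z2.png",cv2.resize(b,None,fx=4,fy=4,interpolation=cv2.INTER_CUBIC)[:600])
E
```

```text
(no output)
```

View pics/z1.png

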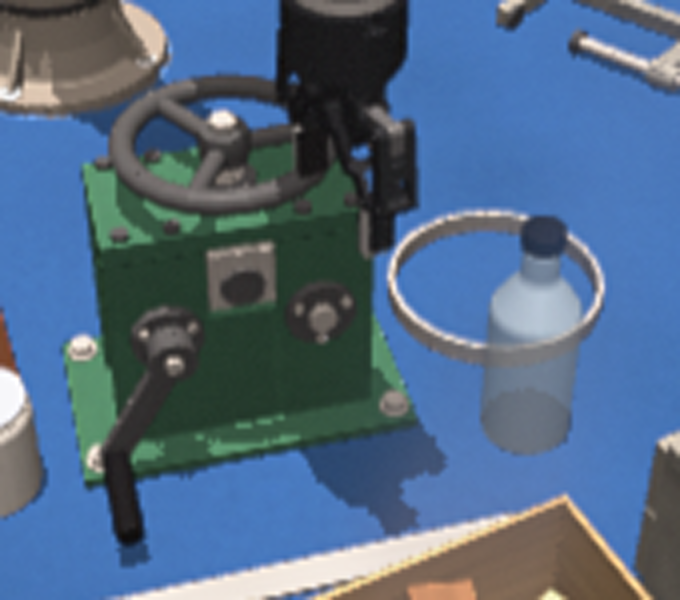

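View pics/z2.png

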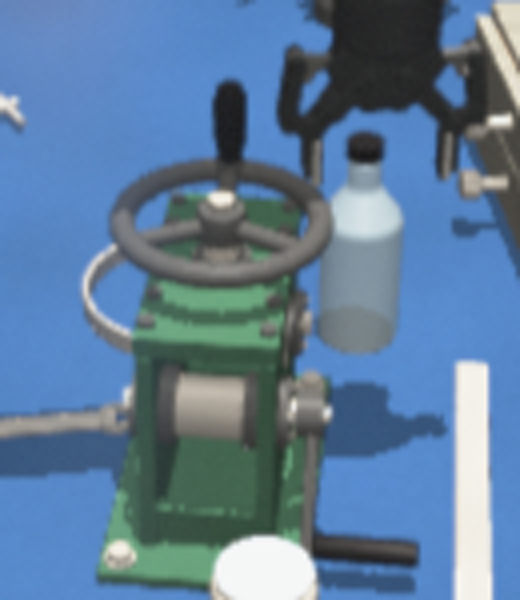

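```bash
cat > h.py <<'E'
import numpy as np, cv2
from rig import robot
def ray(n,u,v,s=None):
    p=robot.camera_params(n);K=p["camera_matrix"]
    x=(u-K[0,2])/K[0,0];y=(v-K[1,2])/K[1,1]
    if n=="wrist":
        r=np.hypot(x,y);d=np.array([np.sin(r)*x/r,-np.sin(r)*y/r,-np.cos(r)])
        T=p["T_tool_cam"];R=s["ee_rot"]
        return s["eef_pos"]+R@T[:3,3],R@T[:3,:3]@d
    d=p["orientation"]@np.array([x,-y,-1]);return p["origin"],d/np.linalg.norm(d)
def onz(n,u,v,z,s=None):
    o,d=ray(n,u,v,s);return o+d*(z-o[2])/d[2]
def tri(rays):
    A=np.zeros((3,3));b=np.zeros(3)
    for o,d in rays:
        M=np.eye(3)-np.outer(d,d);A+=M;b+=M@o
    x=np.linalg.solve(A,b);return x,[1e3*np.linalg.norm((np.eye(3)-np.outer(d,d))@(x-o)) for o,d in rays]
def proj(n,P,s=None):
    p=robot.camera_params(n);K=p["camera_matrix"]
    if n=="wrist":
        T=p["T_tool_cam"];R=s["ee_rot"]@T[:3,:3];o=s["eef_pos"]+s["ee_rot"]@T[:3,3]
    else: R=p["orientation"];o=p["origin"]
    c=R.T@(np.asarray(P)-o);a=np.array([c[0],-c[1]]);
    if n=="wrist":
        r=np.linalg.norm(a);a=a/r*np.arctan2(r,-c[2])
    else:a=a/-c[2]
    return K[:2,:2]@a+K[:2,2]
E
python3 - <<'E'
from h import *
print(tri([ray("side",255.5,189.75),ray("scene",215.5,174.75)]))
# rim ellipse in side: outer contour points (zoom coords)
for n,pts,off in(("side",[(110,215),(333,215),(222,284),(222,158)],(200,140)),):
    for p in pts:
        print(p,onz(n,off[0]+p[0]/4,off[1]+p[1]/4,.235)[:2])
print("handle top",onz("side",257.5,162,.235+.073-.005), "mid",onz("side",257.5,170.5,.276))
E
```

```text
(array([ 0.53566671, -0.03273611,  0.25075627]), [np.float64(0.16433628435592545), np.float64(0.1643362843559849)])
(110, 215) [ 0.4577907  -0.02182325]
(333, 215) [ 0.61390836 -0.03605706]
(222, 284) [ 0.52806614 -0.11457419]
(222, 158) [0.5435046  0.04956976]
handle top [0.54742866 0.03187483 0.303     ] mid [0.54740842 0.03052327 0.276     ]
```

Request:
{"op": "carry_out", "data": {
  "increments": [
    {"tz":-20},
    {"tz":-60},
    {"tz":-100},
    {"tz":-140},
    {"tz":-140,"ty":-40,"claw":0},
    {"tz":-140,"ty":-60,"claw":0},
    {"tz":-140,"ty":-60,"claw":0},
    {"tz":-140,"ty":-60,"claw":0},
    {"tz":-140,"ty":-60,"claw":0}
  ],
  "squeeze": 40
}}

```text
schema error: expected keys claw, tx, ty, tz, yaw
```

```bash
python3 - <<'E'
from h import *
import pickle
s=robot.state();print(s["time"],s["eef_pos"],s["joints"],s["wrist_force"],s["gripper_width"])
pickle.dump(s,open("s1.pkl","wb"))
for n in("wrist","scene"):
    im=robot.capture(n);cv2.imwrite(f"pics/{n}1.png",im)
E
```

```text
0.15 [6.49544891e-01 5.66425479e-05 2.30524908e-01] [-5.67247283 22.86274068  2.5798002  88.09381239 -1.07413905 69.15062162
 -2.9039609 ] [-0.257133   -0.43703114  0.32132699] 1.0010328646828526
```

View pics/wrist1.png

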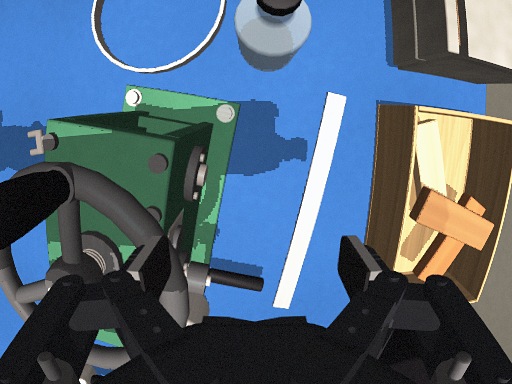

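View pics/scene1.png

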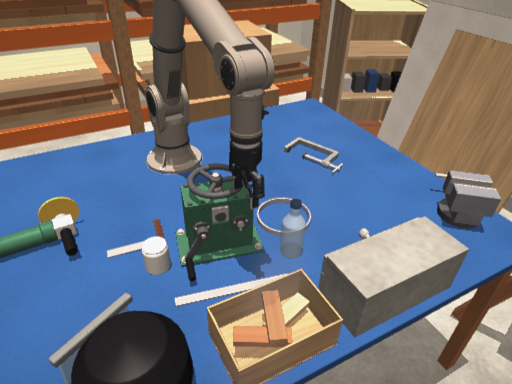

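Request:
{"op": "carry_out", "data": {
  "increments": [
    {"claw":85,"tx":0,"ty":0,"tz":-40,"yaw":0},
    {"claw":85,"tx":0,"ty":0,"tz":-80,"yaw":0},
    {"claw":85,"tx":0,"ty":0,"tz":-120,"yaw":0},
    {"claw":0,"tx":0,"ty":-30,"tz":-140,"yaw":0},
    {"claw":0,"tx":0,"ty":-60,"tz":-140,"yaw":0},
    {"claw":0,"tx":0,"ty":-60,"tz":-140,"yaw":0},
    {"claw":0,"tx":0,"ty":-60,"tz":-140,"yaw":0},
    {"claw":0,"tx":0,"ty":-60,"tz":-140,"yaw":0},
    {"claw":0,"tx":0,"ty":-60,"tz":-140,"yaw":0}
  ],
  "squeeze": 40
}}

```text
time: 1.0
eef_pos: [0.5905, 0.0001, 0.3706]
ee_rot: [[-0.0, 1.0, -0.001], [1.0, 0.0, -0.0], [-0.0, -0.001, -1.0]]
wrist_force: [0.4, 0.3, -0.5]
gripper_width: 0.138
```

```bash
python3 - <<'E'
from h import *
import pickle
s=robot.state();print(s["time"],s["eef_pos"],s["joints"],s["wrist_force"],s["gripper_width"])
pickle.dump(s,open("s1.pkl","wb"))
for n in("wrist","scene"):
    im=robot.capture(n);cv2.imwrite(f"pics/{n}2.png",im)
a=cv2.imread("pics/scene2.png")[125:225,160:300]
cv2.imwrite("pics/z3.png",cv2.resize(a,None,fx=5,fy=5,interpolation=cv2.INTER_CUBIC))
E
```

```text
1.0 [5.90523413e-01 1.20296623e-04 3.70608015e-01] [-6.42339839 12.78095029  2.80532353 84.24846104 -0.62243671 83.02271639
 -3.60236195] [ 0.43294534  0.30587825 -0.46149852] 0.1381668393881747
```

View pics/wrist2.png

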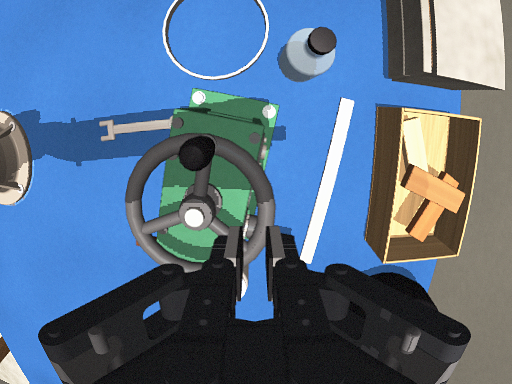

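View pics/z3.png

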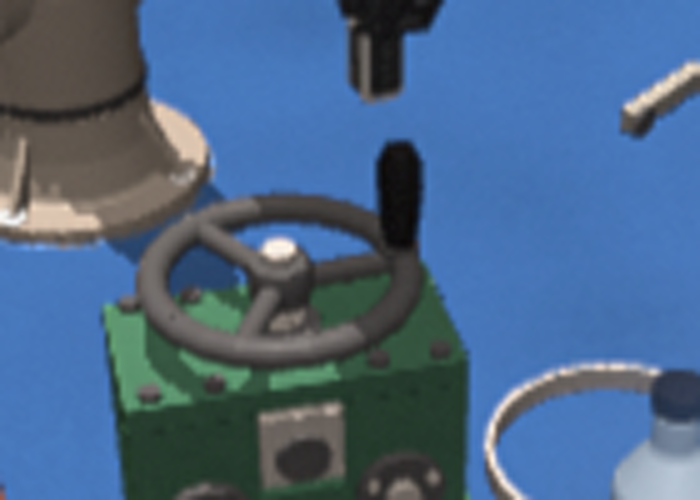

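```bash
cat >> h.py <<'E'
def blob(im,roi,thr=45):
    x0,x1,y0,y1=roi
    m=(im[y0:y1,x0:x1].max(2)<thr).astype(np.uint8)
    n,l,st,c=cv2.connectedComponentsWithStats(m)
    k=1+np.argmax(st[1:,4]);return c[k]+[x0,y0],st[k]+np.array([x0,y0,0,0,0])
E
python3 - <<'E'
from h import *
import pickle
s=pickle.load(open("s1.pkl","rb"))
side=cv2.imread("pics/side0.png");sc=cv2.imread("pics/scene2.png");w=cv2.imread("pics/wrist2.png")
cs,bs=blob(side,(245,270,155,185));cc,bc=blob(sc,(230,250,150,180));cw,bw=blob(w,(170,225,125,180),30)
print(cs,bs,cc,bc,cw,bw)
P,e=tri([ray("side",*cs),ray("scene",*cc)]);print("handle",P,e)
H,e=tri([ray("side",255.5,189.75),ray("scene",160+280/5,125+247/5),ray("wrist",193,217,s)]);print("cap",H,e)
d=P-H;print(np.hypot(d[0],d[1]),np.degrees(np.arctan2(d[1],d[0])))
print(onz("wrist",193,217,.252,s),onz("wrist",*cw,.300,s))
for t in(60,75,80,90): pass
# rim fit in wrist: grey
E
```

```text
[257.01010101 170.43434343] [254 162   7  19  99] [239.31333333 163.95333333] [236 154   8  21 150] [199.84656085 150.30335097] [179 136  36  35 567]
handle [0.54654169 0.03394738 0.27374455] [np.float64(0.5549049911656828), np.float64(0.5549049911656561)]
cap [ 0.53446034 -0.03202213  0.25108289] [np.float64(1.5274840521683495), np.float64(1.2290666042969853), np.float64(1.960687638805474)]
0.06706665134367372 79.62211608310493
[ 0.53277681 -0.03253794  0.252     ] [0.55128248 0.03791437 0.3       ]
```

```bash
cat >> h.py <<'E'
import json,os
HUB=np.array([.535,-.0325])
def u(a):a=np.radians(a);return np.array([np.cos(a),np.sin(a)])
def plan(rows,base=None,claw=0):
    # rows: (x,y,z,a) a = heading of tool x in world deg. base: commanded pose
    b=base if base is not None else json.load(open("cmd.json"))
    ex=u(b[3]);ey=u(b[3]-90);out=[]
    for x,y,z,a in rows:
        d=np.array([x-b[0],y-b[1]])*1e3
        out.append(dict(claw=claw,tx=int(round(d@ex)) if 0 else round(float(d@ex),1),ty=round(float(d@ey),1),tz=round((b[2]-z)*1e3,1),yaw=round(np.radians(b[3]-a),3)))
    l=out[-1];p=np.array(b[:2])+(l["tx"]*ex+l["ty"]*ey)/1e3
    json.dump([*p,b[2]-l["tz"]/1e3,b[3]-np.degrees(l["yaw"])],open("cmd.json","w"))
    print(json.dumps(out))
    return out
def post(th,b,z,face=-1,r=.068):
    p=HUB+r*u(th)+b*u(th+90)
    return (*p,z,th+90 if face<0 else th-90)
E
python3 - <<'E'
from h import *
b=[.5905,0.0001,.3706,90]
t=post(80,.048,.371)
print(t)
R=[]
for i in range(1,11):
    f=min(1,i/6); R.append((b[0]+f*(t[0]-b[0]),b[1]+f*(t[1]-b[1]),.371,90+6.5*i))
plan(R,b)
E
```

```text
(np.float64(0.4995373039367653), np.float64(0.0428020397328428), 0.371, 170)
[{"claw": 0, "tx": 7.1, "ty": -15.2, "tz": -0.4, "yaw": -0.113}, {"claw": 0, "tx": 14.2, "ty": -30.3, "tz": -0.4, "yaw": -0.227}, {"claw": 0, "tx": 21.4, "ty": -45.5, "tz": -0.4, "yaw": -0.34}, {"claw": 0, "tx": 28.5, "ty": -60.6, "tz": -0.4, "yaw": -0.454}, {"claw": 0, "tx": 35.6, "ty": -75.8, "tz": -0.4, "yaw": -0.567}, {"claw": 0, "tx": 42.7, "ty": -91.0, "tz": -0.4, "yaw": -0.681}, {"claw": 0, "tx": 42.7, "ty": -91.0, "tz": -0.4, "yaw": -0.794}, {"claw": 0, "tx": 42.7, "ty": -91.0, "tz": -0.4, "yaw": -0.908}, {"claw": 0, "tx": 42.7, "ty": -91.0, "tz": -0.4, "yaw": -1.021}, {"claw": 0, "tx": 42.7, "ty": -91.0, "tz": -0.4, "yaw": -1.134}]
```

Request:
{"op": "carry_out", "data": {
  "increments": [
    {"claw":0,"tx":7,"ty":-15,"tz":0,"yaw":-0.11},
    {"claw":0,"tx":14,"ty":-30,"tz":0,"yaw":-0.22},
    {"claw":0,"tx":21,"ty":-45,"tz":0,"yaw":-0.33},
    {"claw":0,"tx":28,"ty":-60,"tz":0,"yaw":-0.44},
    {"claw":0,"tx":35,"ty":-75,"tz":0,"yaw":-0.55},
    {"claw":0,"tx":43,"ty":-91,"tz":0,"yaw":-0.66},
    {"claw":0,"tx":43,"ty":-91,"tz":0,"yaw":-0.77},
    {"claw":0,"tx":43,"ty":-91,"tz":0,"yaw":-0.88},
    {"claw":0,"tx":43,"ty":-91,"tz":0,"yaw":-0.99},
    {"claw":0,"tx":43,"ty":-91,"tz":0,"yaw":-1.1}
  ]
}}

```text
time: 1.93
eef_pos: [0.4994, 0.0431, 0.371]
ee_rot: [[-0.894, 0.448, -0.0], [0.448, 0.894, -0.0], [0.0, -0.0, -1.0]]
wrist_force: [0.9, 0.5, 0.4]
gripper_width: -0.006
```

```bash
sed -i 's/int(round(d@ex)) if 0 else round(float(d@ex),1)/int(round(d@ex))/; s/ty=round(float(d@ey),1)/ty=int(round(d@ey))/; s/tz=round((b\[2\]-z)\*1e3,1)/tz=int(round((b[2]-z)*1e3))/; s/(b\[3\]-a),3)/(b[3]-a),2)/' h.py
cat >> h.py <<'E'
def show():
    s=robot.state();print(round(s["time"],2),s["eef_pos"].round(4),"heading",np.degrees(np.arctan2(s["ee_rot"][1,0],s["ee_rot"][0,0])).round(1),s["joints"].round(0),s["wrist_force"].round(1),s["gripper_width"].round(3));return s
E
python3 - <<'E'
from h import *
s=show()
b=[.5905-.091,.0431,.3706,90+np.degrees(1.1)]
R=[post(80,.048,z)[:3]+(a,) for z,a in [(.371,159.5),(.371,165),(.371,170),(.33,170),(.30,170),(.28,170),(.27,170),(.262,170),(.262,170)]]
plan(R,b)
cv2.imwrite("pics/w3.png",robot.capture("wrist"))
E
```

```text
Traceback (most recent call last):
  File "h.py", line 51, in show
    s=robot.state();print(round(s["time"],2),s["eef_pos"].round(4),"heading",np.degrees(np.arctan2(s["ee_rot"][1,0],s["ee_rot"][0,0])).round(1),s["joints"].round(0),s["wrist_force"].round(1),s["gripper_width"].round(3));return s
                                                                                                                                                                                               ^^^^^^^^^^^^^^^^^^^^^^^^
AttributeError: 'float' object has no attribute 'round'
```

```bash
sed -i 's/s\["gripper_width"\].round(3)/round(s["gripper_width"],3)/' h.py
python3 - <<'E'
from h import *
s=show()
b=[.5905-.091,.0431,.3706,90+np.degrees(1.1)]
R=[post(80,.048,z)[:3]+(a,) for z,a in [(.371,159.5),(.371,165),(.371,170),(.33,170),(.30,170),(.28,170),(.27,170),(.262,170),(.262,170)]]
plan(R,b)
cv2.imwrite("pics/w3.png",robot.capture("wrist"))
E
```

```text
1.93 [0.4994 0.0431 0.371 ] heading 153.4 [-7.  3. -3. 95.  0. 82. 53.] [0.9 0.5 0.4] -0.006
[{"claw": 0, "tx": 0, "ty": 0, "tz": 0, "yaw": -0.11}, {"claw": 0, "tx": 0, "ty": 0, "tz": 0, "yaw": -0.21}, {"claw": 0, "tx": 0, "ty": 0, "tz": 0, "yaw": -0.3}, {"claw": 0, "tx": 0, "ty": 0, "tz": 41, "yaw": -0.3}, {"claw": 0, "tx": 0, "ty": 0, "tz": 71, "yaw": -0.3}, {"claw": 0, "tx": 0, "ty": 0, "tz": 91, "yaw": -0.3}, {"claw": 0, "tx": 0, "ty": 0, "tz": 101, "yaw": -0.3}, {"claw": 0, "tx": 0, "ty": 0, "tz": 109, "yaw": -0.3}, {"claw": 0, "tx": 0, "ty": 0, "tz": 109, "yaw": -0.3}]
```

View pics/w3.png

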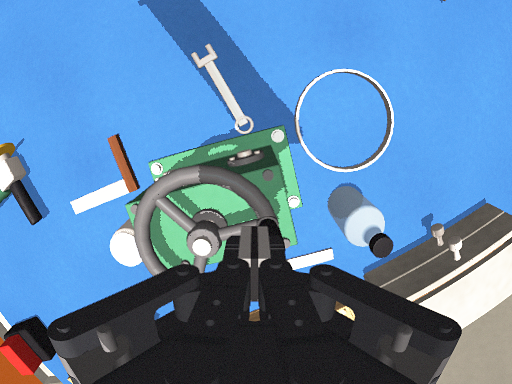

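Request:
{"op": "carry_out", "data": {
  "increments": [
    {"claw":0,"tx":0,"ty":0,"tz":0,"yaw":-0.11},
    {"claw":0,"tx":0,"ty":0,"tz":0,"yaw":-0.21},
    {"claw":0,"tx":0,"ty":0,"tz":0,"yaw":-0.3},
    {"claw":0,"tx":0,"ty":0,"tz":41,"yaw":-0.3},
    {"claw":0,"tx":0,"ty":0,"tz":71,"yaw":-0.3},
    {"claw":0,"tx":0,"ty":0,"tz":91,"yaw":-0.3},
    {"claw":0,"tx":0,"ty":0,"tz":101,"yaw":-0.3},
    {"claw":0,"tx":0,"ty":0,"tz":109,"yaw":-0.3},
    {"claw":0,"tx":0,"ty":0,"tz":109,"yaw":-0.3}
  ]
}}

```text
time: 2.73
eef_pos: [0.4988, 0.043, 0.2613]
ee_rot: [[-0.985, 0.171, -0.002], [0.171, 0.985, -0.0], [0.002, -0.001, -1.0]]
wrist_force: [-0.5, -0.7, 0.6]
gripper_width: 0.005
```

```bash
python3 - <<'E'
from h import *
s=show()
im=robot.capture("scene");cv2.imwrite("pics/sc3.png",im)
cv2.imwrite("pics/z4.png",cv2.resize(im[100:225,160:300],None,fx=4,fy=4,interpolation=cv2.INTER_CUBIC))
R=[post(80,b,.262) for b in(.042,.036,.030,.025)]+[post(80-i*5,.024,.262) for i in range(1,4)]
plan(R)
E
```

```text
2.73 [0.4988 0.043  0.2613] heading 170.2 [ -6.   6.  -4. 105.   0.  68.  70.] [-0.5 -0.7  0.6] 0.005
[{"claw": 0, "tx": -6, "ty": 0, "tz": 0, "yaw": 0.0}, {"claw": 0, "tx": -12, "ty": 0, "tz": 0, "yaw": 0.0}, {"claw": 0, "tx": -18, "ty": 0, "tz": 0, "yaw": 0.0}, {"claw": 0, "tx": -23, "ty": 0, "tz": 0, "yaw": 0.0}, {"claw": 0, "tx": -30, "ty": 1, "tz": 0, "yaw": 0.09}, {"claw": 0, "tx": -36, "ty": 3, "tz": 0, "yaw": 0.18}, {"claw": 0, "tx": -43, "ty": 3, "tz": 0, "yaw": 0.27}]
```

View pics/z4.png

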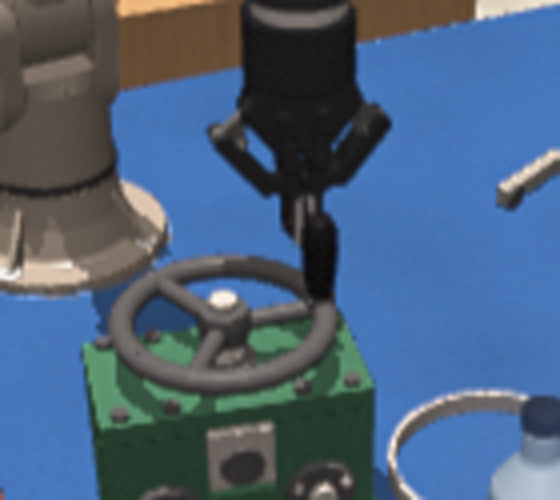

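Request:
{"op": "carry_out", "data": {
  "increments": [
    {"claw":0,"tx":-6,"ty":0,"tz":0,"yaw":0.0},
    {"claw":0,"tx":-12,"ty":0,"tz":0,"yaw":0.0},
    {"claw":0,"tx":-18,"ty":0,"tz":0,"yaw":0.0},
    {"claw":0,"tx":-23,"ty":0,"tz":0,"yaw":0.0},
    {"claw":0,"tx":-30,"ty":1,"tz":0,"yaw":0.09},
    {"claw":0,"tx":-36,"ty":3,"tz":0,"yaw":0.18},
    {"claw":0,"tx":-43,"ty":3,"tz":0,"yaw":0.27}
  ]
}}

```text
time: 3.37
eef_pos: [0.5414, 0.04, 0.2629]
ee_rot: [[-0.903, 0.43, -0.002], [0.43, 0.903, 0.002], [0.003, 0.001, -1.0]]
wrist_force: [-4.3, 2.5, 2.8]
gripper_width: -0.002
```

```bash
python3 - <<'E'
from h import *
s=show()
for n in("scene","side"):
    im=robot.capture(n);cv2.imwrite(f"pics/{n}4.png",im)
a=cv2.imread("pics/scene4.png")[100:225,160:300];b=cv2.imread("pics/side4.png")[110:235,200:300]
cv2.imwrite("pics/z5.png",cv2.resize(np.hstack([a,b]),None,fx=3,fy=3,interpolation=cv2.INTER_CUBIC))
R=[post(65-i*5,.024,.262) for i in range(1,11)]
plan(R)
E
```

```text
3.37 [0.5414 0.04   0.2629] heading 154.5 [ -7.  11.  -2. 100.   0.  69.  56.] [-4.3  2.5  2.8] -0.002
[{"claw": 0, "tx": -5, "ty": 2, "tz": 0, "yaw": 0.08}, {"claw": 0, "tx": -12, "ty": 3, "tz": 0, "yaw": 0.17}, {"claw": 0, "tx": -18, "ty": 4, "tz": 0, "yaw": 0.26}, {"claw": 0, "tx": -24, "ty": 5, "tz": 0, "yaw": 0.34}, {"claw": 0, "tx": -30, "ty": 4, "tz": 0, "yaw": 0.43}, {"claw": 0, "tx": -37, "ty": 3, "tz": 0, "yaw": 0.52}, {"claw": 0, "tx": -43, "ty": 2, "tz": 0, "yaw": 0.61}, {"claw": 0, "tx": -49, "ty": 0, "tz": 0, "yaw": 0.69}, {"claw": 0, "tx": -55, "ty": -2, "tz": 0, "yaw": 0.78}, {"claw": 0, "tx": -60, "ty": -5, "tz": 0, "yaw": 0.87}]
```

View pics/z5.png

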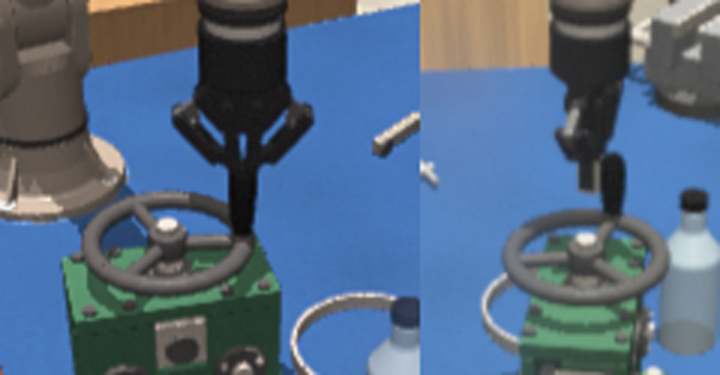

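Contact is made: the force is about 5 N and the handle has moved to roughly 65°, with the fingertips behind it. I'll carry on round.

Request:
{"op": "carry_out", "data": {
  "increments": [
    {"claw":0,"tx":-6,"ty":2,"tz":0,"yaw":0.08},
    {"claw":0,"tx":-12,"ty":3,"tz":0,"yaw":0.17},
    {"claw":0,"tx":-18,"ty":4,"tz":0,"yaw":0.26},
    {"claw":0,"tx":-24,"ty":5,"tz":0,"yaw":0.34},
    {"claw":0,"tx":-30,"ty":4,"tz":0,"yaw":0.43},
    {"claw":0,"tx":-37,"ty":3,"tz":0,"yaw":0.52},
    {"claw":0,"tx":-43,"ty":2,"tz":0,"yaw":0.61},
    {"claw":0,"tx":-49,"ty":0,"tz":0,"yaw":0.69},
    {"claw":0,"tx":-55,"ty":-2,"tz":0,"yaw":0.78},
    {"claw":0,"tx":-60,"ty":-5,"tz":0,"yaw":0.87}
  ]
}}

```text
time: 4.3
eef_pos: [0.5941, 0.0109, 0.2622]
ee_rot: [[-0.257, 0.966, -0.001], [0.966, 0.257, 0.003], [0.003, 0.0, -1.0]]
wrist_force: [-0.8, 5.2, -0.6]
gripper_width: 0.001
```

```bash
python3 - <<'E'
from h import *
s=show()
R=[post(15-i*5,.024,.262) for i in range(1,11)]
plan(R)
E
```

```text
4.3 [0.5941 0.0109 0.2622] heading 104.9 [-9. 16.  5. 94. -2. 70. 11.] [-0.8  5.2 -0.6] 0.001
[{"claw": 0, "tx": -6, "ty": 2, "tz": 0, "yaw": 0.09}, {"claw": 0, "tx": -12, "ty": 3, "tz": 0, "yaw": 0.17}, {"claw": 0, "tx": -19, "ty": 4, "tz": 0, "yaw": 0.26}, {"claw": 0, "tx": -25, "ty": 4, "tz": 0, "yaw": 0.35}, {"claw": 0, "tx": -31, "ty": 4, "tz": 0, "yaw": 0.43}, {"claw": 0, "tx": -38, "ty": 3, "tz": 0, "yaw": 0.52}, {"claw": 0, "tx": -44, "ty": 1, "tz": 0, "yaw": 0.61}, {"claw": 0, "tx": -50, "ty": -1, "tz": 0, "yaw": 0.7}, {"claw": 0, "tx": -55, "ty": -3, "tz": 0, "yaw": 0.78}, {"claw": 0, "tx": -61, "ty": -6, "tz": 0, "yaw": 0.87}]
```

Request:
{"op": "carry_out", "data": {
  "increments": [
    {"claw":0,"tx":-6,"ty":2,"tz":0,"yaw":0.09},
    {"claw":0,"tx":-12,"ty":3,"tz":0,"yaw":0.17},
    {"claw":0,"tx":-19,"ty":4,"tz":0,"yaw":0.26},
    {"claw":0,"tx":-25,"ty":4,"tz":0,"yaw":0.35},
    {"claw":0,"tx":-31,"ty":4,"tz":0,"yaw":0.43},
    {"claw":0,"tx":-38,"ty":3,"tz":0,"yaw":0.52},
    {"claw":0,"tx":-44,"ty":1,"tz":0,"yaw":0.61},
    {"claw":0,"tx":-50,"ty":-1,"tz":0,"yaw":0.7},
    {"claw":0,"tx":-55,"ty":-3,"tz":0,"yaw":0.78},
    {"claw":0,"tx":-61,"ty":-6,"tz":0,"yaw":0.87}
  ]
}}

```text
time: 5.13
eef_pos: [0.6052, -0.0496, 0.2619]
ee_rot: [[0.572, 0.82, 0.002], [0.82, -0.572, 0.003], [0.004, 0.0, -1.0]]
wrist_force: [2.6, 3.9, -3.3]
gripper_width: -0.002
```

```bash
python3 - <<'E'
from h import *
s=show()
R=[post(-35-i*5,.024,.262) for i in range(1,11)]
plan(R)
for n in("scene","side"):
    im=robot.capture(n);cv2.imwrite(f"pics/{n}5.png",im)
a=cv2.imread("pics/scene5.png")[100:225,160:300];b=cv2.imread("pics/side5.png")[110:235,200:300]
cv2.imwrite("pics/z6.png",cv2.resize(np.hstack([a,b]),None,fx=3,fy=3,interpolation=cv2.INTER_CUBIC))
E
```

```text
5.13 [ 0.6052 -0.0496  0.2619] heading 55.1 [-11.  18.  15.  92.  -5.  71. -30.] [ 2.6  3.9 -3.3] -0.002
[{"claw": 0, "tx": -6, "ty": 2, "tz": 0, "yaw": 0.09}, {"claw": 0, "tx": -12, "ty": 3, "tz": 0, "yaw": 0.18}, {"claw": 0, "tx": -18, "ty": 4, "tz": 0, "yaw": 0.26}, {"claw": 0, "tx": -25, "ty": 4, "tz": 0, "yaw": 0.35}, {"claw": 0, "tx": -31, "ty": 4, "tz": 0, "yaw": 0.44}, {"claw": 0, "tx": -37, "ty": 3, "tz": 0, "yaw": 0.52}, {"claw": 0, "tx": -43, "ty": 1, "tz": 0, "yaw": 0.61}, {"claw": 0, "tx": -49, "ty": 0, "tz": 0, "yaw": 0.7}, {"claw": 0, "tx": -55, "ty": -3, "tz": 0, "yaw": 0.79}, {"claw": 0, "tx": -61, "ty": -6, "tz": 0, "yaw": 0.87}]
```

View pics/z6.png

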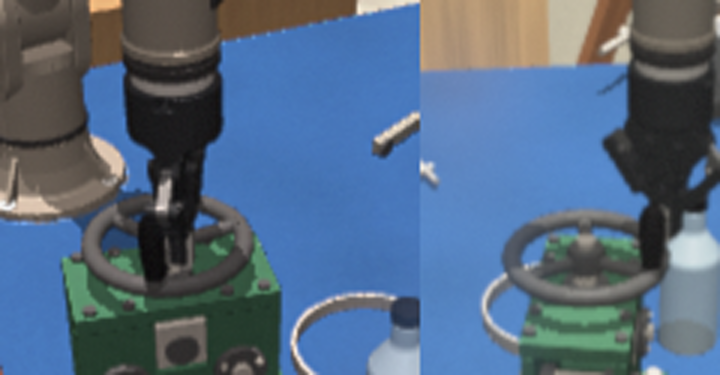

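The handle is now on the camera side of the rim at about -35°, with the fingertips still behind it. Force is about 5 N.

Request:
{"op": "carry_out", "data": {
  "increments": [
    {"claw":0,"tx":-6,"ty":2,"tz":0,"yaw":0.09},
    {"claw":0,"tx":-12,"ty":3,"tz":0,"yaw":0.18},
    {"claw":0,"tx":-18,"ty":4,"tz":0,"yaw":0.26},
    {"claw":0,"tx":-25,"ty":4,"tz":0,"yaw":0.35},
    {"claw":0,"tx":-31,"ty":4,"tz":0,"yaw":0.44},
    {"claw":0,"tx":-37,"ty":3,"tz":0,"yaw":0.52},
    {"claw":0,"tx":-43,"ty":1,"tz":0,"yaw":0.61},
    {"claw":0,"tx":-49,"ty":0,"tz":0,"yaw":0.7},
    {"claw":0,"tx":-55,"ty":-3,"tz":0,"yaw":0.79},
    {"claw":0,"tx":-61,"ty":-6,"tz":0,"yaw":0.87}
  ]
}}

```text
time: 6.07
eef_pos: [0.5654, -0.0986, 0.2624]
ee_rot: [[0.996, 0.091, 0.004], [0.091, -0.996, -0.001], [0.003, 0.001, -1.0]]
wrist_force: [4.7, 0.9, -3.1]
gripper_width: -0.003
```

```bash
python3 - <<'E'
from h import *
s=show()
R=[post(-85-i*5,.024,.262) for i in range(1,6)]
plan(R)
E
```

```text
6.07 [ 0.5654 -0.0986  0.2624] heading 5.2 [-14.  15.  24.  97.  -6.  69. -73.] [ 4.7  0.9 -3.1] -0.003
[{"claw": 0, "tx": -6, "ty": 2, "tz": 0, "yaw": 0.09}, {"claw": 0, "tx": -12, "ty": 3, "tz": 0, "yaw": 0.18}, {"claw": 0, "tx": -18, "ty": 4, "tz": 0, "yaw": 0.27}, {"claw": 0, "tx": -24, "ty": 4, "tz": 0, "yaw": 0.35}, {"claw": 0, "tx": -31, "ty": 3, "tz": 0, "yaw": 0.44}]
```

Request:
{"op": "carry_out", "data": {
  "increments": [
    {"claw":0,"tx":-6,"ty":2,"tz":0,"yaw":0.09},
    {"claw":0,"tx":-12,"ty":3,"tz":0,"yaw":0.18},
    {"claw":0,"tx":-18,"ty":4,"tz":0,"yaw":0.27},
    {"claw":0,"tx":-24,"ty":4,"tz":0,"yaw":0.35},
    {"claw":0,"tx":-31,"ty":3,"tz":0,"yaw":0.44}
  ]
}}

```text
time: 6.48
eef_pos: [0.5347, -0.106, 0.2626]
ee_rot: [[0.939, -0.343, 0.004], [-0.343, -0.939, -0.003], [0.005, 0.002, -1.0]]
wrist_force: [4.7, -2.3, -3.3]
gripper_width: 0.001
```

```bash
python3 - <<'E'
from h import *
s=show()
# back off, raise, start yaw counter (heading increases by +180)
R=[post(-110,b,z)[:3]+(a,) for b,z,a in [(.035,.262,-20),(.05,.262,-20),(.05,.29,-20),(.05,.33,-20),(.05,.345,-14),(.05,.345,-8),(.05,.345,-2),(.05,.345,4),(.05,.345,10),(.05,.345,16)]]
plan(R)
E
```

```text
6.48 [ 0.5347 -0.106   0.2626] heading -20.0 [-17.  12.  28. 101.  -6.  69. -98.] [ 4.7 -2.3 -3.3] 0.001
[{"claw": 0, "tx": 11, "ty": 0, "tz": 0, "yaw": -0.0}, {"claw": 0, "tx": 26, "ty": 0, "tz": 0, "yaw": -0.0}, {"claw": 0, "tx": 26, "ty": 0, "tz": -28, "yaw": -0.0}, {"claw": 0, "tx": 26, "ty": 0, "tz": -68, "yaw": -0.0}, {"claw": 0, "tx": 26, "ty": 0, "tz": -83, "yaw": -0.1}, {"claw": 0, "tx": 26, "ty": 0, "tz": -83, "yaw": -0.21}, {"claw": 0, "tx": 26, "ty": 0, "tz": -83, "yaw": -0.31}, {"claw": 0, "tx": 26, "ty": 0, "tz": -83, "yaw": -0.42}, {"claw": 0, "tx": 26, "ty": 0, "tz": -83, "yaw": -0.52}, {"claw": 0, "tx": 26, "ty": 0, "tz": -83, "yaw": -0.63}]
```

Request:
{"op": "carry_out", "data": {
  "increments": [
    {"claw":0,"tx":11,"ty":0,"tz":0,"yaw":0},
    {"claw":0,"tx":26,"ty":0,"tz":0,"yaw":0},
    {"claw":0,"tx":26,"ty":0,"tz":-28,"yaw":0},
    {"claw":0,"tx":26,"ty":0,"tz":-68,"yaw":0},
    {"claw":0,"tx":26,"ty":0,"tz":-83,"yaw":-0.1},
    {"claw":0,"tx":26,"ty":0,"tz":-83,"yaw":-0.21},
    {"claw":0,"tx":26,"ty":0,"tz":-83,"yaw":-0.31},
    {"claw":0,"tx":26,"ty":0,"tz":-83,"yaw":-0.42},
    {"claw":0,"tx":26,"ty":0,"tz":-83,"yaw":-0.52},
    {"claw":0,"tx":26,"ty":0,"tz":-83,"yaw":-0.63}
  ]
}}

```text
time: 7.32
eef_pos: [0.5586, -0.1136, 0.3455]
ee_rot: [[0.958, 0.287, 0.0], [0.287, -0.958, -0.001], [-0.0, 0.001, -1.0]]
wrist_force: [0.3, 0.0, -0.3]
gripper_width: 0.001
```

```bash
python3 - <<'E'
from h import *
s=show()
p=post(-110,.05,.345)[:3]
plan([p+(16+6.5*i,) for i in range(1,11)])
for n in("scene","side"):
    im=robot.capture(n);cv2.imwrite(f"pics/{n}6.png",im)
a=cv2.imread("pics/scene6.png")[100:225,160:300];b=cv2.imread("pics/side6.png")[110:235,200:300]
cv2.imwrite("pics/z7.png",cv2.resize(np.hstack([a,b]),None,fx=3,fy=3,interpolation=cv2.INTER_CUBIC))
E
```

```text
7.32 [ 0.5586 -0.1136  0.3455] heading 16.7 [-13.  12.  24.  90.  -5.  79. -62.] [ 0.3  0.  -0.3] 0.001
[{"claw": 0, "tx": 0, "ty": 0, "tz": 0, "yaw": -0.11}, {"claw": 0, "tx": 0, "ty": 0, "tz": 0, "yaw": -0.23}, {"claw": 0, "tx": 0, "ty": 0, "tz": 0, "yaw": -0.34}, {"claw": 0, "tx": 0, "ty": 0, "tz": 0, "yaw": -0.45}, {"claw": 0, "tx": 0, "ty": 0, "tz": 0, "yaw": -0.57}, {"claw": 0, "tx": 0, "ty": 0, "tz": 0, "yaw": -0.68}, {"claw": 0, "tx": 0, "ty": 0, "tz": 0, "yaw": -0.79}, {"claw": 0, "tx": 0, "ty": 0, "tz": 0, "yaw": -0.91}, {"claw": 0, "tx": 0, "ty": 0, "tz": 0, "yaw": -1.02}, {"claw": 0, "tx": 0, "ty": 0, "tz": 0, "yaw": -1.13}]
```

View pics/z7.png

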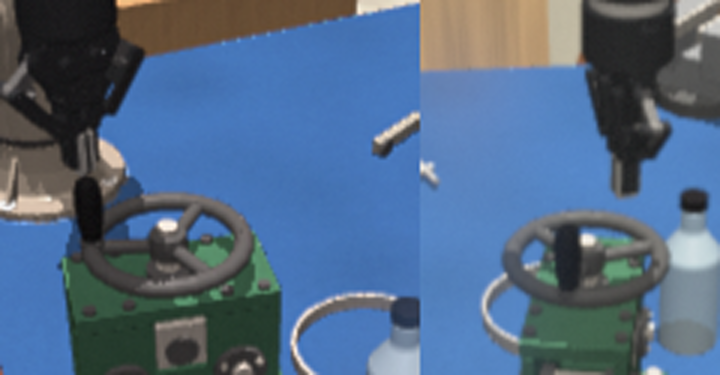

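Request:
{"op": "carry_out", "data": {
  "increments": [
    {"claw":0,"tx":0,"ty":0,"tz":0,"yaw":-0.11},
    {"claw":0,"tx":0,"ty":0,"tz":0,"yaw":-0.23},
    {"claw":0,"tx":0,"ty":0,"tz":0,"yaw":-0.34},
    {"claw":0,"tx":0,"ty":0,"tz":0,"yaw":-0.45},
    {"claw":0,"tx":0,"ty":0,"tz":0,"yaw":-0.57},
    {"claw":0,"tx":0,"ty":0,"tz":0,"yaw":-0.68},
    {"claw":0,"tx":0,"ty":0,"tz":0,"yaw":-0.79},
    {"claw":0,"tx":0,"ty":0,"tz":0,"yaw":-0.91},
    {"claw":0,"tx":0,"ty":0,"tz":0,"yaw":-1.02},
    {"claw":0,"tx":0,"ty":0,"tz":0,"yaw":-1.13}
  ]
}}

```text
time: 8.25
eef_pos: [0.5584, -0.1135, 0.3454]
ee_rot: [[0.154, 0.988, -0.0], [0.988, -0.154, -0.0], [-0.0, 0.0, -1.0]]
wrist_force: [0.3, 0.5, 0.6]
gripper_width: -0.0
```

```bash
python3 - <<'E'
from h import *
s=show()
p=post(-110,.05,.345)[:2]
plan([p+(.345,81+6.5*i) for i in range(1,11)])
side=cv2.imread("pics/side6.png");sc=cv2.imread("pics/scene6.png")
cs,bs=blob(side,(240,262,175,212));cc,bc=blob(sc,(180,200,157,185));print(cs,bs,cc,bc)
P,e=tri([ray("side",*cs),ray("scene",*cc)]);print(P,e,np.hypot(*(P[:2]-HUB)),np.degrees(np.arctan2(*(P[:2]-HUB)[::-1])))
E
```

```text
8.25 [ 0.5584 -0.1135  0.3454] heading 81.2 [-7. 11. 17. 90. -3. 79.  1.] [0.3 0.5 0.6] -0.0
[{"claw": 0, "tx": 0, "ty": 0, "tz": 0, "yaw": -0.12}, {"claw": 0, "tx": 0, "ty": 0, "tz": 0, "yaw": -0.23}, {"claw": 0, "tx": 0, "ty": 0, "tz": 0, "yaw": -0.34}, {"claw": 0, "tx": 0, "ty": 0, "tz": 0, "yaw": -0.46}, {"claw": 0, "tx": 0, "ty": 0, "tz": 0, "yaw": -0.57}, {"claw": 0, "tx": 0, "ty": 0, "tz": 0, "yaw": -0.68}, {"claw": 0, "tx": 0, "ty": 0, "tz": 0, "yaw": -0.8}, {"claw": 0, "tx": 0, "ty": 0, "tz": 0, "yaw": -0.91}, {"claw": 0, "tx": 0, "ty": 0, "tz": 0, "yaw": -1.02}, {"claw": 0, "tx": 0, "ty": 0, "tz": 0, "yaw": -1.14}]
[249.84269663 197.35955056] [247 187   7  20  89] [189.41899441 169.69832402] [185 159  12  22 179]
[ 0.51364597 -0.09789811  0.27062455] [np.float64(2.16526020490577), np.float64(2.165260204905673)] 0.06879612885722006 -108.08308858809383
```

Request:
{"op": "carry_out", "data": {
  "increments": [
    {"claw":0,"tx":0,"ty":0,"tz":0,"yaw":-0.12},
    {"claw":0,"tx":0,"ty":0,"tz":0,"yaw":-0.23},
    {"claw":0,"tx":0,"ty":0,"tz":0,"yaw":-0.34},
    {"claw":0,"tx":0,"ty":0,"tz":0,"yaw":-0.46},
    {"claw":0,"tx":0,"ty":0,"tz":0,"yaw":-0.57},
    {"claw":0,"tx":0,"ty":0,"tz":0,"yaw":-0.68},
    {"claw":0,"tx":0,"ty":0,"tz":0,"yaw":-0.8},
    {"claw":0,"tx":0,"ty":0,"tz":0,"yaw":-0.91},
    {"claw":0,"tx":0,"ty":0,"tz":0,"yaw":-1.02},
    {"claw":0,"tx":0,"ty":0,"tz":0,"yaw":-1.14}
  ]
}}

```text
time: 9.08
eef_pos: [0.5584, -0.1135, 0.3454]
ee_rot: [[-0.834, 0.552, -0.0], [0.552, 0.834, -0.0], [-0.0, -0.0, -1.0]]
wrist_force: [0.4, 0.5, -0.2]
gripper_width: 0.003
```

```bash
python3 - <<'E'
from h import *
s=show()
p=post(-110,.05,.345)[:2]
plan([p+(z,a) for z,a in [(.345,153),(.345,160),(.31,160),(.28,160),(.262,160),(.262,160)]]+[post(-110,b,.262)[:3]+(160,) for b in(.042,.034,.027,.024)])
E
```

```text
9.08 [ 0.5584 -0.1135  0.3454] heading 146.5 [-1. 11. 10. 90. -2. 79. 65.] [ 0.4  0.5 -0.2] 0.003
[{"claw": 0, "tx": -1, "ty": 0, "tz": 0, "yaw": -0.12}, {"claw": 0, "tx": -1, "ty": 0, "tz": 0, "yaw": -0.24}, {"claw": 0, "tx": -1, "ty": 0, "tz": 35, "yaw": -0.24}, {"claw": 0, "tx": -1, "ty": 0, "tz": 65, "yaw": -0.24}, {"claw": 0, "tx": -1, "ty": 0, "tz": 83, "yaw": -0.24}, {"claw": 0, "tx": -1, "ty": 0, "tz": 83, "yaw": -0.24}, {"claw": 0, "tx": 7, "ty": -2, "tz": 83, "yaw": -0.24}, {"claw": 0, "tx": 15, "ty": -4, "tz": 83, "yaw": -0.24}, {"claw": 0, "tx": 22, "ty": -6, "tz": 83, "yaw": -0.24}, {"claw": 0, "tx": 25, "ty": -6, "tz": 83, "yaw": -0.24}]
```

Request:
{"op": "carry_out", "data": {
  "increments": [
    {"claw":0,"tx":0,"ty":0,"tz":0,"yaw":-0.12},
    {"claw":0,"tx":0,"ty":0,"tz":0,"yaw":-0.24},
    {"claw":0,"tx":0,"ty":0,"tz":35,"yaw":-0.24},
    {"claw":0,"tx":0,"ty":0,"tz":65,"yaw":-0.24},
    {"claw":0,"tx":0,"ty":0,"tz":83,"yaw":-0.24},
    {"claw":0,"tx":0,"ty":0,"tz":83,"yaw":-0.24},
    {"claw":0,"tx":7,"ty":-2,"tz":83,"yaw":-0.24},
    {"claw":0,"tx":15,"ty":-4,"tz":83,"yaw":-0.24},
    {"claw":0,"tx":22,"ty":-6,"tz":83,"yaw":-0.24},
    {"claw":0,"tx":25,"ty":-6,"tz":83,"yaw":-0.24}
  ]
}}

```text
time: 9.92
eef_pos: [0.5334, -0.1042, 0.2641]
ee_rot: [[-0.939, 0.344, 0.003], [0.344, 0.939, -0.0], [-0.002, 0.001, -1.0]]
wrist_force: [-0.3, -0.8, 0.5]
gripper_width: -0.001
```

```bash
python3 - <<'E'
from h import *
s=show()
plan([(lambda p:p[:3]+(p[3]+360,))(post(-110-5*i,.024,.262,1)) for i in range(1,11)])
E
```

```text
9.92 [ 0.5334 -0.1042  0.2641] heading 159.9 [ -0.  10.   8. 100.  -2.  69.  78.] [-0.3 -0.8  0.5] -0.001
[{"claw": 0, "tx": 6, "ty": -2, "tz": 0, "yaw": 0.09}, {"claw": 0, "tx": 12, "ty": -4, "tz": 0, "yaw": 0.17}, {"claw": 0, "tx": 18, "ty": -4, "tz": 0, "yaw": 0.26}, {"claw": 0, "tx": 25, "ty": -5, "tz": 0, "yaw": 0.35}, {"claw": 0, "tx": 31, "ty": -4, "tz": 0, "yaw": 0.43}, {"claw": 0, "tx": 37, "ty": -3, "tz": 0, "yaw": 0.52}, {"claw": 0, "tx": 43, "ty": -2, "tz": 0, "yaw": 0.61}, {"claw": 0, "tx": 49, "ty": 0, "tz": 0, "yaw": 0.7}, {"claw": 0, "tx": 55, "ty": 2, "tz": 0, "yaw": 0.78}, {"claw": 0, "tx": 60, "ty": 5, "tz": 0, "yaw": 0.87}]
```

Request:
{"op": "carry_out", "data": {
  "increments": [
    {"claw":0,"tx":6,"ty":-2,"tz":0,"yaw":0.09},
    {"claw":0,"tx":12,"ty":-4,"tz":0,"yaw":0.17},
    {"claw":0,"tx":18,"ty":-4,"tz":0,"yaw":0.26},
    {"claw":0,"tx":25,"ty":-5,"tz":0,"yaw":0.35},
    {"claw":0,"tx":31,"ty":-4,"tz":0,"yaw":0.43},
    {"claw":0,"tx":37,"ty":-3,"tz":0,"yaw":0.52},
    {"claw":0,"tx":43,"ty":-2,"tz":0,"yaw":0.61},
    {"claw":0,"tx":49,"ty":0,"tz":0,"yaw":0.7},
    {"claw":0,"tx":55,"ty":2,"tz":0,"yaw":0.78},
    {"claw":0,"tx":60,"ty":5,"tz":0,"yaw":0.87}
  ]
}}

```text
time: 10.75
eef_pos: [0.4795, -0.0812, 0.2638]
ee_rot: [[-0.338, 0.941, 0.004], [0.941, 0.338, -0.003], [-0.004, 0.003, -1.0]]
wrist_force: [0.2, -4.0, -0.8]
gripper_width: 0.0
```

```bash
python3 - <<'E'
from h import *
s=show()
plan([(lambda p:p[:3]+(p[3]+360,))(post(-160-5*i,.024,.262,1)) for i in range(1,11)])
for n in("scene","side"):
    im=robot.capture(n);cv2.imwrite(f"pics/{n}7.png",im)
a=cv2.imread("pics/scene7.png")[100:225,160:300];b=cv2.imread("pics/side7.png")[110:235,200:300]
cv2.imwrite("pics/z8.png",cv2.resize(np.hstack([a,b]),None,fx=3,fy=3,interpolation=cv2.INTER_CUBIC))
E
```

```text
10.75 [ 0.4795 -0.0812  0.2638] heading 109.7 [ -6.   4.  11. 108.  -1.  68.  25.] [ 0.2 -4.  -0.8] 0.0
[{"claw": 0, "tx": 7, "ty": -2, "tz": 0, "yaw": 0.09}, {"claw": 0, "tx": 13, "ty": -3, "tz": 0, "yaw": 0.18}, {"claw": 0, "tx": 19, "ty": -4, "tz": 0, "yaw": 0.26}, {"claw": 0, "tx": 25, "ty": -4, "tz": 0, "yaw": 0.35}, {"claw": 0, "tx": 32, "ty": -4, "tz": 0, "yaw": 0.44}, {"claw": 0, "tx": 38, "ty": -3, "tz": 0, "yaw": 0.52}, {"claw": 0, "tx": 44, "ty": -2, "tz": 0, "yaw": 0.61}, {"claw": 0, "tx": 50, "ty": 0, "tz": 0, "yaw": 0.7}, {"claw": 0, "tx": 56, "ty": 3, "tz": 0, "yaw": 0.79}, {"claw": 0, "tx": 61, "ty": 6, "tz": 0, "yaw": 0.87}]
```

View pics/z8.png

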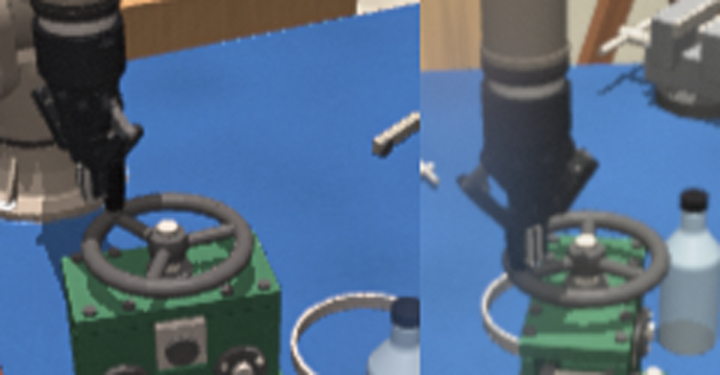

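The turn is still going well, with the handle at about -160° and a spoke lined up under it.

Request:
{"op": "carry_out", "data": {
  "increments": [
    {"claw":0,"tx":7,"ty":-2,"tz":0,"yaw":0.09},
    {"claw":0,"tx":13,"ty":-3,"tz":0,"yaw":0.18},
    {"claw":0,"tx":19,"ty":-4,"tz":0,"yaw":0.26},
    {"claw":0,"tx":25,"ty":-4,"tz":0,"yaw":0.35},
    {"claw":0,"tx":32,"ty":-4,"tz":0,"yaw":0.44},
    {"claw":0,"tx":38,"ty":-3,"tz":0,"yaw":0.52},
    {"claw":0,"tx":44,"ty":-2,"tz":0,"yaw":0.61},
    {"claw":0,"tx":50,"ty":0,"tz":0,"yaw":0.7},
    {"claw":0,"tx":56,"ty":3,"tz":0,"yaw":0.79},
    {"claw":0,"tx":61,"ty":6,"tz":0,"yaw":0.87}
  ]
}}

```text
time: 11.68
eef_pos: [0.4634, -0.0207, 0.2632]
ee_rot: [[0.499, 0.867, -0.0], [0.867, -0.499, -0.002], [-0.001, 0.001, -1.0]]
wrist_force: [-2.7, -3.5, 2.4]
gripper_width: 0.003
```

```bash
python3 - <<'E'
from h import *
s=show()
plan([(lambda p:p[:3]+(p[3]+360,))(post(-210-5*i,.024,.262,1)) for i in range(1,11)])
E
```

```text
11.68 [ 0.4634 -0.0207  0.2632] heading 60.1 [-11.   2.   9. 110.  -0.  68. -32.] [-2.7 -3.5  2.4] 0.003
[{"claw": 0, "tx": 6, "ty": -2, "tz": 0, "yaw": 0.09}, {"claw": 0, "tx": 12, "ty": -3, "tz": 0, "yaw": 0.18}, {"claw": 0, "tx": 19, "ty": -4, "tz": 0, "yaw": 0.27}, {"claw": 0, "tx": 25, "ty": -4, "tz": 0, "yaw": 0.35}, {"claw": 0, "tx": 31, "ty": -4, "tz": 0, "yaw": 0.44}, {"claw": 0, "tx": 37, "ty": -3, "tz": 0, "yaw": 0.53}, {"claw": 0, "tx": 43, "ty": -2, "tz": 0, "yaw": 0.61}, {"claw": 0, "tx": 49, "ty": 0, "tz": 0, "yaw": 0.7}, {"claw": 0, "tx": 55, "ty": 3, "tz": 0, "yaw": 0.79}, {"claw": 0, "tx": 61, "ty": 6, "tz": 0, "yaw": 0.88}]
```

Request:
{"op": "carry_out", "data": {
  "increments": [
    {"claw":0,"tx":6,"ty":-2,"tz":0,"yaw":0.09},
    {"claw":0,"tx":12,"ty":-3,"tz":0,"yaw":0.18},
    {"claw":0,"tx":19,"ty":-4,"tz":0,"yaw":0.27},
    {"claw":0,"tx":25,"ty":-4,"tz":0,"yaw":0.35},
    {"claw":0,"tx":31,"ty":-4,"tz":0,"yaw":0.44},
    {"claw":0,"tx":37,"ty":-3,"tz":0,"yaw":0.53},
    {"claw":0,"tx":43,"ty":-2,"tz":0,"yaw":0.61},
    {"claw":0,"tx":49,"ty":0,"tz":0,"yaw":0.7},
    {"claw":0,"tx":55,"ty":3,"tz":0,"yaw":0.79},
    {"claw":0,"tx":61,"ty":6,"tz":0,"yaw":0.88}
  ]
}}

```text
time: 12.52
eef_pos: [0.4981, 0.0306, 0.2628]
ee_rot: [[0.986, 0.168, -0.003], [0.168, -0.986, 0.0], [-0.003, -0.001, -1.0]]
wrist_force: [-4.0, -0.7, 2.4]
gripper_width: -0.001
```

```bash
python3 - <<'E'
from h import *
s=show()
p=json.load(open("cmd.json"));print(p)
plan([(lambda p:p[:3]+(p[3]+360,))(post(-260-4*i,.024,.262,1)) for i in range(1,4)]);
im=robot.capture("side");cv2.imwrite("pics/side8.png",im)
cv2.imwrite("pics/z9.png",cv2.resize(im[110:235,200:300],None,fx=4,fy=4,interpolation=cv2.INTER_CUBIC))
E
```

```text
12.52 [0.4981 0.0306 0.2628] heading 9.7 [-16.   6.   8. 106.  -1.  68. -88.] [-4.  -0.7  2.4] -0.001
[0.49987070509161535, 0.030449794963550873, 0.2616, 9.785908681684731]
[{"claw": 0, "tx": 4, "ty": -1, "tz": 0, "yaw": 0.07}, {"claw": 0, "tx": 9, "ty": -3, "tz": 0, "yaw": 0.14}, {"claw": 0, "tx": 14, "ty": -3, "tz": 0, "yaw": 0.21}]
```

View pics/z9.png

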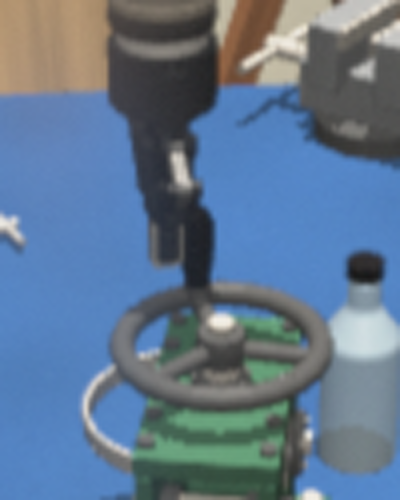

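Request:
{"op": "carry_out", "data": {
  "increments": [
    {"claw":0,"tx":4,"ty":-1,"tz":0,"yaw":0.07},
    {"claw":0,"tx":9,"ty":-3,"tz":0,"yaw":0.14},
    {"claw":0,"tx":14,"ty":-3,"tz":0,"yaw":0.21},
    {"claw":0,"tx":14,"ty":-3,"tz":0,"yaw":0.21}
  ]
}}

```text
time: 12.9
eef_pos: [0.5126, 0.0367, 0.2625]
ee_rot: [[0.999, -0.036, -0.001], [-0.036, -0.999, 0.001], [-0.001, -0.001, -1.0]]
wrist_force: [-1.1, 0.7, 0.7]
gripper_width: 0.005
```

```bash
python3 - <<'E'
from h import *
s=show()
im=robot.capture("side");cv2.imwrite("pics/side9.png",im)
sc=robot.capture("scene");cv2.imwrite("pics/scene9.png",sc)
cv2.imwrite("pics/z10.png",cv2.resize(np.hstack([im[150:225,215:305],cv2.imread("pics/side0.png")[150:225,215:305]]),None,fx=4,fy=4,interpolation=cv2.INTER_CUBIC))
cv2.imwrite("pics/z11.png",cv2.resize(np.hstack([sc[145:220,170:270],cv2.imread("pics/scene2.png")[145:220,170:270]]),None,fx=4,fy=4,interpolation=cv2.INTER_CUBIC))
E
```

```text
12.9 [0.5126 0.0367 0.2625] heading -2.1 [ -17.    7.    9.  104.   -1.   68. -100.] [-1.1  0.7  0.7] 0.005
```

View pics/z10.png

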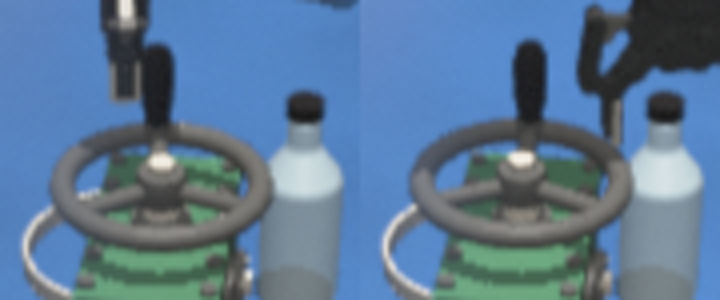

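View pics/z11.png

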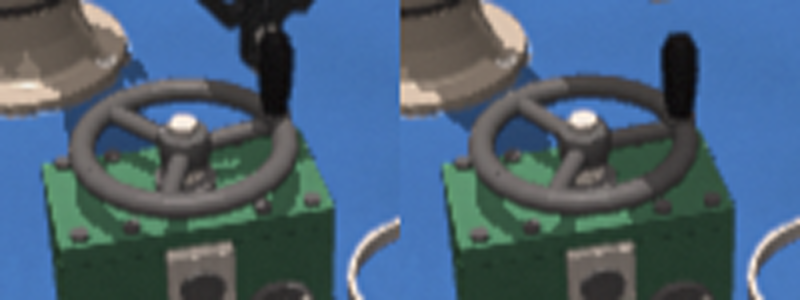

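```bash
cat >> h.py <<'E'
def hcol(im,r0=166,r1=178,c0=250,c1=264):
    # sub-pixel handle edges (blue channel half-level) averaged over rows
    L=[];Rr=[]
    for r in range(r0,r1):
        g=im[r,c0-8:c1+8,0].astype(float);x=np.arange(c0-8,c1+8)
        m=(x>=c0)&(x<=c1)
        k=np.where(m)[0][np.argmin(g[m])]
        t=(g[k]+g[-1])/2
        j=k
        while g[j]<t:j+=1
        Rr.append(x[j-1]+(t-g[j-1])/(g[j]-g[j-1]))
        j=k
        while j>0 and g[j]<t:j-=1
        L.append(x[j]+(t-g[j])/(g[j+1]-g[j]))
    return np.median(L),np.median(Rr)
E
python3 - <<'E'
from h import *
a=cv2.imread("pics/side0.png");b=cv2.imread("pics/side9.png")
print(hcol(a),hcol(b,167,179,250,258))
P=np.array([*(HUB+.068*u(80)),.274])
for t in(72,76,80,84):
    print(t,proj("side",[*(HUB+.068*u(t)),.274 if t==80 else .271]),proj("scene",[*(HUB+.068*u(t)),.274 if t==80 else .271]))
plan([(lambda p:p[:3]+(p[3]+360,))(post(-272-2*i,.024,.262,1)) for i in range(1,4)]);
E
```

```text
(np.float64(254.33391608391608), np.float64(259.6765350877193)) (np.float64(242.9188555347092), np.float64(257.7916277985074))
72 [260.40637918 171.60016131] [240.3233457  166.46120075]
76 [258.78738892 171.44672646] [240.01577404 165.52715083]
80 [257.15698646 170.44347751] [239.58751522 163.68061673]
84 [255.51049183 171.30850822] [239.0532727  163.72409182]
[{"claw": 0, "tx": 3, "ty": -1, "tz": 0, "yaw": 0.03}, {"claw": 0, "tx": 5, "ty": -2, "tz": 0, "yaw": 0.07}, {"claw": 0, "tx": 7, "ty": -3, "tz": 0, "yaw": 0.1}]
```

```bash
python3 - <<'E'
from h import *
a=cv2.imread("pics/side0.png");b=cv2.imread("pics/side9.png")
for r in (164,168,172,176,179): print(r,a[r,248:268,0],b[r+1,244:264,0])
E
```

```text
164 [206 207 207 204 193 128  55  36  37  37  35  36  45 111 200 207 207 207
 207 206] [ 57  55  53  50  56  71  50  41  40  38  40  36  37  63 125 194 202 202
 200 201]
168 [204 206 206 205 189  96  44  33  35  33  33  34  43 109 200 208 208 208
 207 206] [ 66  56  56  54  70 102  62  40  39  37  36  37  32  52 115 193 202 203
 203 202]
172 [204 205 206 205 192 120  49  36  35  31  32  31  50 117 197 204 204 204
 204 207] [ 68  58  59  57  72 103  76  45  36  36  37  31  35  66 133 193 199 198
 198 198]
176 [201 201 202 204 202 182  81  36  36  35  33  38  78 154 199 204 203 205
 204 203] [192 192 191 193 194 191 161  72  37  38  35  34  43  96 177 197 199 197
 198 198]
179 [171 168 163 160 159 143  81  43  34  33  35  40  89 157 173 182 187 198
 200 201] [190 186 176 166 164 157 143  76  41  38  33  35  44  86 146 157 171 169
 171 181]
```

Request:
{"op": "carry_out", "data": {
  "increments": [
    {"claw":0,"tx":3,"ty":-1,"tz":0,"yaw":0.03},
    {"claw":0,"tx":5,"ty":-2,"tz":0,"yaw":0.07},
    {"claw":0,"tx":7,"ty":-3,"tz":0,"yaw":0.1},
    {"claw":0,"tx":7,"ty":-3,"tz":0,"yaw":0.1}
  ]
}}

```text
time: 13.33
eef_pos: [0.5192, 0.0387, 0.2624]
ee_rot: [[0.991, -0.136, -0.001], [-0.136, -0.991, 0.001], [-0.001, -0.0, -1.0]]
wrist_force: [-2.3, 1.7, 1.8]
gripper_width: 0.002
```

```bash
cat >> h.py <<'E'
def edges(im,rows,c0=240,c1=268,t=120):
    out=[]
    for r in rows:
        g=im[r,:,0].astype(float);k=c0+6+np.argmin(g[c0+6:c1-4]);
        f=lambda j:j+(t-g[j])/(g[j+1]-g[j])
        j=k
        while g[j+1]<t:j+=1
        R=f(j);j=k-1
        while g[j]<t:j-=1
        out.append((f(j),R))
    return np.array(out)
E
python3 - <<'E'
from h import *
s=show()
a=cv2.imread("pics/side0.png");im=robot.capture("side");cv2.imwrite("pics/side10.png",im)
ea=edges(a,range(164,178));eb=edges(im,range(165,179))
print(ea.mean(1).round(2),eb.mean(1).round(2));print((ea-eb).round(2).T)
E
```

```text
13.33 [0.5192 0.0387 0.2624] heading -7.8 [ -17.    8.    9.  103.   -1.   69. -105.] [-2.3  1.7  1.8] 0.002
[257.11 256.95 256.92 256.92 256.93 256.98 257.04 257.03 257.02 257.01
 257.13 257.17 257.08 257.01] [252.12 252.37 252.37 252.38 252.39 252.39 252.34 252.35 252.41 256.
 256.09 256.04 256.05 256.04]
[[9.03 8.19 8.13 8.12 8.12 8.23 8.4  8.37 8.26 1.06 0.94 1.02 0.99 0.99]
 [0.95 0.97 0.98 0.96 0.96 0.95 1.   0.99 0.96 0.96 1.13 1.24 1.08 0.96]]
```

Request:
{"op": "carry_out", "data": {
  "increments": [
    {"claw":0,"tx":1.5,"ty":0,"tz":0,"yaw":0.02},
    {"claw":0,"tx":2.5,"ty":-1,"tz":0,"yaw":0.04},
    {"claw":0,"tx":2.5,"ty":-1,"tz":0,"yaw":0.04}
  ]
}}

```text
time: 13.63
eef_pos: [0.5224, 0.0391, 0.2624]
ee_rot: [[0.984, -0.178, 0.0], [-0.178, -0.984, 0.0], [0.0, -0.0, -1.0]]
wrist_force: [-3.3, 0.9, 2.4]
gripper_width: -0.001
```

```bash
python3 - <<'E'
from h import *
s=show()
a=cv2.imread("pics/side0.png");im=robot.capture("side");cv2.imwrite("pics/side11.png",im)
ea=edges(a,range(164,178));eb=edges(im,range(165,179))
print((ea-eb).round(2).T)
E
```

```text
13.63 [0.5224 0.0391 0.2624] heading -10.3 [ -17.    9.    9.  103.   -2.   69. -108.] [-3.3  0.9  2.4] -0.001
[[ 7.93  7.21  7.13  7.13  7.13  7.23  7.38  7.37  7.2  -0.13 -0.06  0.03
  -0.01 -0.02]
 [-0.05 -0.05 -0.17 -0.31 -0.32 -0.18 -0.08 -0.09 -0.09 -0.07 -0.02  0.14
   0.07 -0.04]]
```

Request:
{"op": "carry_out", "data": {
  "increments": [
    {"claw":0,"tx":-10,"ty":0,"tz":0,"yaw":0},
    {"claw":0,"tx":-28,"ty":0,"tz":0,"yaw":0},
    {"claw":0,"tx":-28,"ty":0,"tz":-20,"yaw":0},
    {"claw":0,"tx":-28,"ty":0,"tz":-55,"yaw":0},
    {"claw":0,"tx":-28,"ty":0,"tz":-90,"yaw":0},
    {"claw":0,"tx":-28,"ty":-35,"tz":-120,"yaw":0},
    {"claw":0,"tx":-20,"ty":-75,"tz":-130,"yaw":0},
    {"claw":0,"tx":-10,"ty":-115,"tz":-130,"yaw":0},
    {"claw":0,"tx":0,"ty":-155,"tz":-130,"yaw":0},
    {"claw":0,"tx":0,"ty":-170,"tz":-130,"yaw":0}
  ]
}}

```text
time: 14.52
eef_pos: [0.554, 0.2123, 0.3919]
ee_rot: [[0.985, -0.173, 0.003], [-0.173, -0.985, 0.003], [0.002, -0.004, -1.0]]
wrist_force: [-0.5, -0.2, -0.7]
gripper_width: 0.004
```

```bash
python3 - <<'E'
from h import *
s=show()
a=cv2.imread("pics/side0.png");im=robot.capture("side");cv2.imwrite("pics/side12.png",im)
sc=robot.capture("scene");cv2.imwrite("pics/scene12.png",sc)
ea=edges(a,range(164,178));eb=edges(im,range(165,179))
print((ea-eb).round(2).T)
cs,bs=blob(im,(245,270,155,185));cc,bc=blob(sc,(230,250,150,180));P,e=tri([ray("side",*cs),ray("scene",*cc)]);print(P,e,"start was .5465 .0339 .2737",bs,bc)
z=lambda i,x0,y0:i[y0:y0+80,x0:x0+95]
cv2.imwrite("pics/z12.png",cv2.resize(np.vstack([np.hstack([z(im,212,150),z(a,212,150)]),np.hstack([z(sc,170,145),z(cv2.imread("pics/scene2.png"),170,145)])]),None,fx=3.5,fy=3.5,interpolation=cv2.INTER_CUBIC))
E
```

```text
14.52 [0.554  0.2123 0.3919] heading -9.9 [ -27.   13.    3.   82.   -1.   85. -124.] [-0.5 -0.2 -0.7] 0.004
[[ 0.14 -0.16 -0.06  0.04 -0.05 -0.05  0.06  0.03 -0.14 -0.29 -0.22 -0.06
   0.01  0.01]
 [-0.08 -0.2  -0.35 -0.37 -0.33 -0.2  -0.1  -0.12 -0.12 -0.1  -0.04  0.11
   0.05 -0.07]]
[0.54658265 0.03371498 0.26993656] [np.float64(0.6815842020619403), np.float64(0.6815842020621279)] start was .5465 .0339 .2737 [254 164   7  18  96] [236 155   8  21 144]
```

View pics/z12.png

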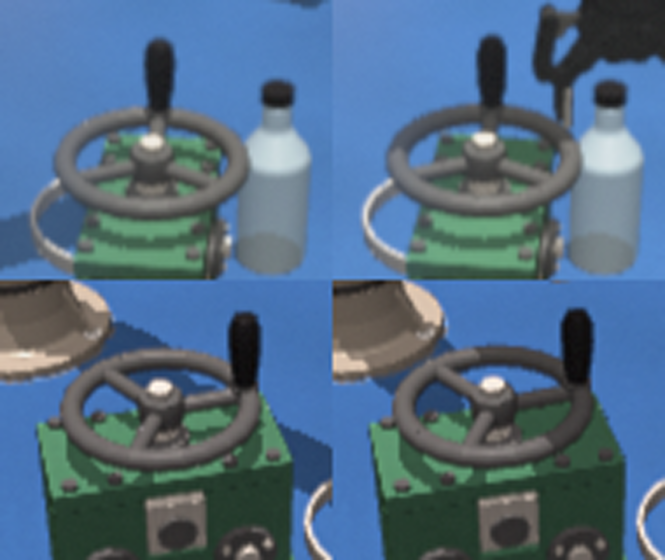

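View pics/side12.png

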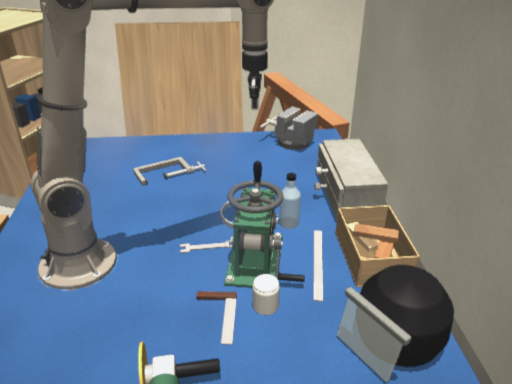

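View pics/scene12.png

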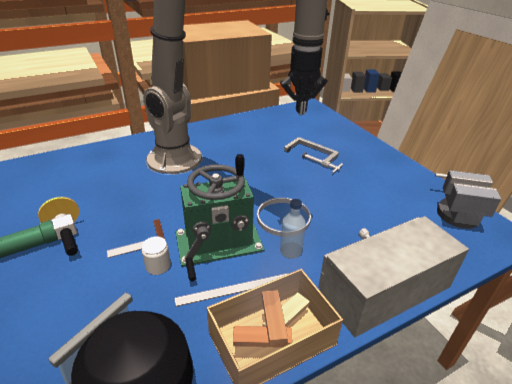

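The final pictures show the handle back where it started: same columns within 0.2 px, and about 3 mm lower, as the screw should give. The crank and everything else on the bench look unmoved, and the hand is well clear.

```bash
python3 -c "
from rig import robot
print(robot.job_done())"
```

```text
the job is handed in; nothing more can be done
None
```

I turned the hand wheel one full turn clockwise and handed the job in at about 14.6 s. The shut fingertips pushed the handle from behind and never gripped it. After about 190° I backed off once to turn the hand round, then pushed the rest of the way and moved clear.

**Handle position:** the last measurement put it at (0.5466, 0.0337), against (0.5465, 0.0339) at the start. In the side view its edges match to about 0.2 px on average, which is roughly 0.5°. The worst rows were 0.37 px, or about 0.9°.

**Height:** the handle measured 3.8 mm lower, against the 3 mm the screw should give. The difference is within the camera error.

**Forces:** the readings between moves while pushing stayed around 3 to 6 N. With the hand withdrawn, the wrist force was near zero.

**Other things on the bench:** the crank, bottle, hoop, tin, bar, square and spanner look unmoved, but I compared these by eye only.

**Failed or disagreeing checks:**
- My first move call was refused for missing keys, and nothing moved.
- My first script for finding the handle's edges gave wrong values, so I replaced it before the final adjustment.
- One mid-turn position fix had rays that missed each other by 2 mm, so I did not use it.

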